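Tip the manifold block onto its back and square it in the corner stop

ROBOT

A 7-joint arm with a two-finger parallel gripper is mounted at the origin on a cart in front of the work surface, level with it; the furniture and walls round the work are solid. World frame = base frame: x ahead of the robot, y to its left, z up, the work surface at z = 0. Lengths are in m, angles in rad, forces in N, time in s.
With the tool pointing down it reaches from about 0.425 to 0.8 m from the base axis. Payload 8.3 kg.
Tool frame: the origin (TCP) lies at the very end of the fingers, on their centre line; the grasp point (between the pads) lies 19 mm behind it (r.pinch_z is the distance from the TCP to the grasp point, in m); z points along the fingers, y is the line along which they close (so a half turn about z gives the same grasp; the last joint's range is limited). The gripper opens to 85 mm and grips with 20 to 120 N. Pads are 22 mm wide; open, the fingers measure 114 mm over their backs; the gripper's body (76 mm by 85 mm) begins 54 mm behind the grasp point. The pads swing forward as they close: fully open they stand 13 mm farther back than shut.
Start: joints at [1.285, 0.383, 0.016, 1.37, -0.006, 1.388, -0.046], TCP at [0.138, -0.61, 0.231] pointing down, gripper open.
Joint ranges: [-2.95, 2.95], [-0.25, 2.06], [-1.52, 1.56], [0.18, 2.33], [-1.44, 4.58], [0.02, 2.06], [-3.01, 3.01]. Speed limits (rad/s): [2.39, 2.39, 3.01, 3.01, 3.14, 3.14, 3.14].

INTERFACE

Orientations are given as a unit quaternion [w, x, y, z].
In Python, from bench import monitor, imaging, sign_off, r gives the robot as it stands.
- The arm moves only by the tool send_rows, never from a script. Its argument "plan" is one flat list of numbers, 4 for each row, row after row: the shift along the tool's x, y, z in units of 30 mm (1.0 is 30 mm), then the turn about the tool's z in units of 5 degrees (1.0 is 5 degrees). A call has 1 to 12 rows; each row shifts and turns the commanded pose from where the row before left it, along the tool's axes as they then stand; what a row does not reach is not made up. A row lasts 1/8 s, in which the tool goes at most 62.5 mm and 10.7 degrees, less where a joint would pass 70% of its speed; a pose out of reach is approached as far as the arm can. A call with a number of a shift or a turn outside -1 to 1 is refused whole. A call with a gripper value outside its range is refused whole. "grip" is the gripper's target within -1 to 1 (fully open at 1, half-way at 0, shut at -1), set as the call begins (left out, the last holds). The fingers move at their own pace and stop on an object; the grip force is fixed at half the most. Time passes only in rows, so rows that do not move let the fingers close. It gives the time, the measured TCP pose, the force, the opening and the grip force at its end, in the units of the state.
- monitor.state(): the state, without advancing time (a new reading comes with each control period).
- imaging.grab_frame(name): name is "scene" or "top" or "wrist"; returns the picture (420x560x3 uint8, blue, green, red); there is no depth.
- imaging.camera_params(name): a dict with "K" (3x3 intrinsics, pixels), "extrinsics" (4x4, takes a point from world to camera coordinates); the wrist camera has in their place "T_tool_cam" (4x4, takes a point from camera to tool coordinates, whose origin is the TCP and whose axes are the flange's). Camera axes: x right, y down, z forward; pixel columns grow to the right and rows downward; lengths in m; the calibration is good to about 2 mm. The wrist camera is an equidistant fisheye: a pixel r from the principal point sees the ray r / f radians off the axis. A picture is of the moment at which its call begins: read the wrist's pose just before it. camera_params takes no time and is no camera call.
- sign_off(): hands the job in; it is judged then, once.
The state is a dict: "time_s": time; "qpos": joint angles; "joint_velocities": joint speeds; "effort": joint torques, N m; "position": TCP position; "tool_rot": TCP orientation; "wrist_force": force on the tool from outside, world axes, zero at the start; "ft_torque": the same for the moment, N m; "opening": finger opening in m; "grip_force": force on a finger pad.
Only numpy, scipy, OpenCV 4.12 (cv2) and the standard library are available. Lean on these libraries where they do the work, as an engineer would, in place of code of your own. Each camera call takes 0.05 s, during which the arm holds its last target. There are 200 camera calls.

TASK

The aluminium manifold block lies with its orange datum face underneath. Turn it over by tipping it over its edges, a quarter turn at a time, letting it lie flat on a side in between and never picking it up into the air, until the orange face is up. Then slide it along the bench fully home into the inner corner of the dark steel corner stop, flush against both fences, ready for marking out, let go, and leave the other things on the bench where they are.

Things in the scene. Friction and masses are not known exactly. Their poses are not given: they have to be found in the camera images.
- block: Silver aluminium manifold block, 60 x 60 x 54 mm (own x, y, z), about 0.45 kg, origin at its centre. Its own -z face (60 x 60) is the orange datum face, underneath at the start (centre 27 mm above the bench; 30 mm when on a side); the +z face has one big dark bore. x sides: two brass-ringed ports; y sides: one dark port; all flush, so any face can be gripped or pushed.
- stop: Dark steel L-shaped corner stop fixed to the bench. Two fences at a right angle, 18 mm high (plus 3 mm screw heads), 16 mm thick, 120 mm long inside. Origin: the inner corner at bench height. Inner faces are the planes x = 0 and y = 0 of its frame, steel on the + sides, open space at -x and -y. Block home: centre at x = -30, y = -30 mm, sides parallel to the fences.
- tape_roll: Bystander: roll of yellow tape lying flat, 81 mm across and 24 mm high; origin at the centre of its underside.
- puck: Bystander: round steel puck, 45 mm across and 12 mm high; origin at the centre of its underside.
- red_clip: Bystander: small red plastic clip, 18 x 34 x 10 mm; origin at the centre of its underside.
Things that resemble listed ones, but are neither listed nor needed, are in the scene too. Of the things like the block, leave any that is pink; of the rest the larger one is meant.

How it is judged:
On the way, in this order (a step that is already met when the one before it is completed fails the run):
1. the block lies flat on one of its sides on the bench, the orange face looking sideways (angle between block's own z axis and vertical between 1.48 and 1.66 rad and height (world z) of block below 0.034 m), for 0.2 s.
2. the block lies flat on the bench with the orange face up (angle between block's own z axis and vertical above 3.06 rad and height (world z) of block below 0.031 m), for 0.2 s.
At the end, for the whole second after the job is handed in: The block lies still and flat on the bench (within 3 degrees), orange face up, in the inner corner of the stop: its centre is at most 32.5 mm from the inner face of each fence (30 mm is home) and its sides are parallel to the fences within 0.06 rad (angle between block's own z axis and vertical above 3.09 rad and height (world z) of block between 0.024 and 0.03 m and x of block in the frame of stop between -0.0325 and -0.02 m and y of block in the frame of stop between -0.0325 and -0.02 m and (angle between the x axis of block and the x axis of stop, either way round below 0.06 rad or angle between the x axis of block and the y axis of stop, either way round below 0.06 rad) and linear speed of block below 0.01 m/s); the robot touches nothing.
It fails at once if the block is picked up: its centre rises above 60 mm (tipping over an edge needs 41 mm) (height (world z) of block above 0.06 m).
It fails at once if the tape roll is moved by more than 30 mm (distance of tape_roll from where it was at the start of the episode above 0.03 m).
It fails at once if the steel puck is moved by more than 30 mm (distance of puck from where it was at the start of the episode above 0.03 m).
It fails at once if the red clip is moved by more than 30 mm (distance of red_clip from where it was at the start of the episode above 0.03 m).
It also fails if it takes over 72 s, if anything falls off the work surface, if the arm or the gripper's body presses on something with over 40 N, if the wrist force passes 120 N, or if a joint passes its speed limit or range.

## Working session

There is one attempt and no reset: what is moved stays moved. The work goes in short steps, Python scripts to look and compute and a tool call to move; the robot and the scene stay as the last step left them, time stands still between calls to the robot, and variables do not carry over. Pictures are saved under pics/ and viewed, at most 13 in all, crops included, and the job is handed in when it is done.

Besides the shell and the picture viewer there is one more tool, called as name(argument=value, ...) on one line, values as JSON. send_rows: Moves the arm, as the interface text tells. Shifts and turns lie within -1 to 1; 1 stands for 30 mm of shift or 5 degrees of turn. Its arguments: {"type":"object","properties":{"plan":{"type":"array"},"grip":{"type":"number"}},"required":["plan"]}

```bash
mkdir -p pics; ls; python3 - <<'E'
from bench import monitor, imaging, r
import cv2
print(monitor.state())
for n in("top","scene"):
    cv2.imwrite(f"pics/{n}0.png",imaging.grab_frame(n)); print(imaging.camera_params(n))
print(imaging.camera_params("wrist"), r.pinch_z)
E
```

```text
pics
{'time_s': 0.0, 'qpos': array([ 1.28512978,  0.3842445 ,  0.01638277,  1.37114253, -0.00629948,
        1.38816277, -0.04645988]), 'joint_velocities': array([ 0.00347791,  0.00064035,  0.00127168, -0.0001455 ,  0.00041161,
        0.00099637, -0.00030364]), 'effort': array([ 7.65172808e-04, -6.27593708e+01,  8.45000278e-01, -3.71812534e+01,
        1.66412804e-02,  1.44182050e-02,  2.05221448e-05]), 'position': array([ 0.13800402, -0.60907721,  0.23028022]), 'tool_rot': array([-9.45682307e-04,  9.93797512e-01,  1.11200703e-01, -1.24480488e-04]), 'wrist_force': array([ 0.27276772, -0.09367895, -0.47583263]), 'ft_torque': array([0.01386235, 0.01596472, 0.05733577]), 'grip_force': 0.0, 'opening': 0.08522652738260043}
{'K': array([[512.82491971,   0.        , 271.65586069],
       [  0.        , 512.82491971, 204.3105205 ],
       [  0.        ,   0.        ,   1.        ]]), 'extrinsics': array([[ 0.02735305, -0.99944533,  0.01899605,  0.03293183],
       [-0.99571368, -0.02892067, -0.08785137,  0.60861412],
       [ 0.08835202, -0.01651162, -0.99595245,  1.10401027],
       [ 0.  
[... 294 characters left out ...]
-0.32848602,  0.64736156, -0.68776446,  0.20115419],
       [ 0.30613572, -0.61588792, -0.72592217,  1.20370753],
       [ 0.        ,  0.        ,  0.        ,  1.        ]])}
{'K': array([[325.1922621 ,   0.        , 275.08562798],
       [  0.        , 325.1922621 , 206.78038217],
       [  0.        ,   0.        ,   1.        ]]), 'T_tool_cam': array([[ 7.98762539e-04, -9.55751867e-01, -2.94172959e-01,
         7.51869664e-02],
       [ 9.99999674e-01,  7.29445653e-04,  3.45352047e-04,
         1.78721460e-03],
       [-1.15487678e-04, -2.94173139e-01,  9.55752139e-01,
        -1.43278275e-01],
       [ 0.00000000e+00,  0.00000000e+00,  0.00000000e+00,
         1.00000000e+00]])} 0.0187
```

View pics/top0.png

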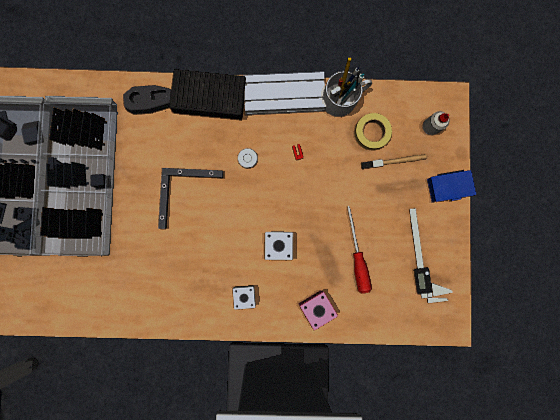

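View pics/scene0.png

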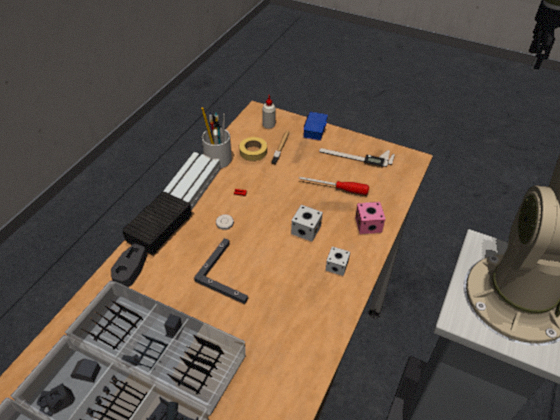

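The top view shows the big silver block at px (279,246), the smaller silver lookalike at (244,297) and the pink one at (319,309). The stop's inner corner is at about (170,178), opening toward the block. The puck is at (247,158), the clip at (298,152) and the tape at (374,131). Two tips toward +y will bring the block closer to the stop.

```bash
cat > h.py <<'E'
import numpy as np, cv2
from bench import monitor, imaging
from scipy.spatial.transform import Rotation as R
def ray(name, uv, z):
    p=imaging.camera_params(name); E=p["extrinsics"]; Rm=E[:3,:3]; c=-Rm.T@E[:3,3]
    uv=np.atleast_2d(np.asarray(uv,float))
    d=np.c_[uv,np.ones(len(uv))]@np.linalg.inv(p["K"]).T@Rm
    return (c+d*((z-c[2])/d[:,2])[:,None])[:,:2]
def rect(mask, near):
    cs,_=cv2.findContours(mask.astype(np.uint8),cv2.RETR_EXTERNAL,cv2.CHAIN_APPROX_NONE)
    cs=[c for c in cs if cv2.contourArea(c)>60]
    return min(cs,key=lambda c:-cv2.pointPolygonTest(c,near,True))
def tool():
    s=monitor.state(); q=s["tool_rot"]; return s["position"], R.from_quat([q[1],q[2],q[3],q[0]]).as_matrix(), s
def togo(target, yaw_y=None):
    "rows units from the current pose to a target position; turn so that tool y lies along world angle yaw_y (rad)"
    p,M,s=tool(); d=M.T@(np.asarray(target)-p)/0.03
    print("pos",p.round(4),"togo(x,y,z)",d.round(2))
    a=np.arctan2(M[1,1],M[0,1])
    if yaw_y is not None:
        e=(yaw_y-a+np.pi/2)%np.pi-np.pi/2
        print("tooly deg",np.degrees(a).round(1),"turn units",round(-np.degrees(e)/5,2))
def square(img, near, z, name="top"):
    hsv=cv2.cvtColor(img,cv2.COLOR_BGR2HSV)
    m=(hsv[...,1]<60)&(hsv[...,2]>140)
    c=rect(m,near); w=ray(name,c[:,0],z)
    rr=cv2.minAreaRect((w*1000).astype(np.float32)); return rr
E
python3 - <<'E'
from h import *
im=cv2.imread("pics/top0.png")
for n in((279,246),(244,297)): print(n,square(im,n,.054))
g=im.max(2)<85; m=np.zeros_like(g); m[160:235,150:230]=g[160:235,150:230]
c=rect(m,(163,200))[:,0]; w=ray("top",c,.018)*1000
h=cv2.approxPolyDP(c[:,None],5,True)[:,0]; print(h.tolist(), ray("top",h,.018).round(4).tolist())
for n,px in (("puck",(247,158)),("clip",(298,152)),("tape",(374,131))): print(n,ray("top",px,.01))
E
```

```text
(279, 246) ((517.210205078125, 33.46982955932617), (57.494937896728516, 57.82219314575195), 1.5478390455245972)
(244, 297) ((404.8409729003906, 104.93803405761719), (43.74113464355469, 43.62809371948242), 5.875490188598633)
[[159, 228], [166, 228], [170, 176], [222, 178], [224, 171], [212, 170], [211, 176], [209, 170], [178, 174], [178, 168], [162, 168]] [[0.5486, 0.2966], [0.5491, 0.2812], [0.6648, 0.2776], [0.6638, 0.1621], [0.6796, 0.1582], [0.6811, 0.185], [0.6675, 0.1867], [0.6809, 0.1917], [0.6698, 0.2601], [0.6833, 0.2607], [0.6822, 0.2962]]
puck [[0.71197549 0.1081953 ]]
clip [[ 0.72922908 -0.00645245]]
tape [[ 0.78295702 -0.17829273]]
```

```bash
python3 -c "
from h import *
togo([.516,.010,.15],np.radians(1.5))"
```

```text
pos [ 0.138  -0.6091  0.2304] togo(x,y,z) [ 16.85 -17.34   2.71]
tooly deg -77.2 turn units -15.75
```

send_rows(plan=[1,-0.85,0,0,1,-0.85,0,0,1,-0.85,0,0,1,-0.85,0,0,1,-0.85,0,0,1,-0.85,0,0,1,-0.85,0,0,1,-0.85,0,0,1,-0.85,0,0,0.87,-1,0.2,0,0.87,-1,0.2,0,0.87,-1,0.2,0], grip=1)

```text
time_s: 1.6
position: [0.4074, -0.2197, 0.2129]
tool_rot: [-0.0, 0.994, 0.111, -0.0]
wrist_force: [1.5, 0.1, 0.0]
opening: 0.0859
grip_force: 0.0
```

send_rows(plan=[0.87,-1,0.2,0,0.87,-1,0.2,0,0.87,-1,0.2,0,0.87,-1,0.2,0,0.87,-1,0.2,0,0.87,-0.7,0.2,0,0,0,0,-1,0,0,0,-1,0,0,0,-1,0,0,0,-1,0,0,0,-1,0,0,0,-1])

```text
time_s: 3.1
position: [0.5218, -0.0196, 0.1769]
tool_rot: [-0.0, 0.931, 0.366, -0.0]
wrist_force: [0.8, 0.2, -0.1]
opening: 0.0852
grip_force: 0.0
```

send_rows(plan=[0,0,0,-1,0,0,0,-1,0,0,0,-1,0,0,0,-1,0,0,0,-1,0,0,0,-1,0,0,0,-1,0,0,0,-1,0,0,0,-1,0,0,0,-0.75,0,0,0,0])

```text
time_s: 4.47
position: [0.5219, -0.0196, 0.177]
tool_rot: [-0.0, 0.698, 0.716, -0.0]
wrist_force: [-0.2, 0.3, -0.0]
opening: 0.0854
grip_force: 0.0
```

```bash
python3 -c "
from h import *
togo([.516,.010,.15],np.radians(1.5))
cv2.imwrite('pics/w1.png',imaging.grab_frame('wrist'))"
```

```text
pos [ 0.5219 -0.0196  0.177 ] togo(x,y,z) [ 0.99 -0.17  0.9 ]
tooly deg 1.5 turn units -0.0
```

View pics/w1.png

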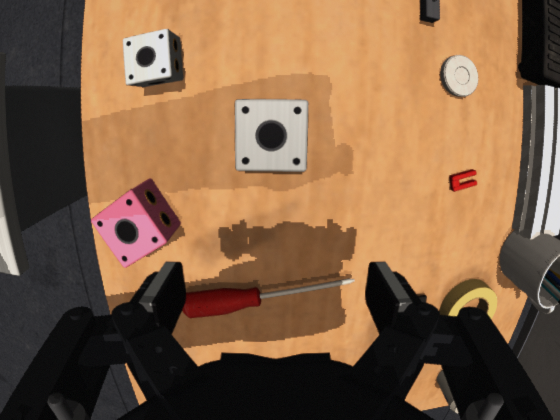

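The wrist view shows the block's top face square to the image, with corners at about (236,99) and (308,172). The fingers are symmetric about column 275. Casting these points onto z = 54 mm.

```bash
cat >> h.py <<'E'
def wray(uv, z, p, M):
    c=imaging.camera_params("wrist"); K=c["K"]; T=c["T_tool_cam"]
    uv=np.atleast_2d(np.asarray(uv,float)); d=(uv-K[:2,2])/K[0,0]; th=np.linalg.norm(d,axis=1)
    v=np.c_[d*(np.sin(th)/th)[:,None],np.cos(th)]@T[:3,:3].T@M.T
    o=p+M@T[:3,3]
    return (o+v*((z-o[2])/v[:,2])[:,None])[:,:2]
E
python3 - <<'E'
from h import *
p,M,s=tool(); im=cv2.imread("pics/w1.png"); hsv=cv2.cvtColor(im,cv2.COLOR_BGR2HSV)
m=(hsv[...,1]<60)&(hsv[...,2]>110)
c=rect(m,(255,120))[:,0]; w=wray(c,.054,p,M)*1000
print(cv2.minAreaRect(w.astype(np.float32)), cv2.boundingRect(c))
togo([.517,.010,.012],np.radians(1.5))
E
```

```text
((517.6495361328125, 32.7872200012207), (58.97685623168945, 59.32777404785156), 0.486496239900589) (235, 99, 73, 73)
pos [ 0.522  -0.0196  0.1771] togo(x,y,z) [ 0.99 -0.14  5.5 ]
tooly deg 1.4 turn units -0.01
```

send_rows(plan=[0.5,-0.14,1,0,0.49,0,1,0,0,0,1,0,0,0,1,0,0,0,0.8,0,0,0,0.5,0,0,0,0.2,0,0,0,0,0])

```text
time_s: 5.52
position: [0.5174, 0.0101, 0.0126]
tool_rot: [0.0, 0.698, 0.716, 0.0]
wrist_force: [-0.3, 0.6, 1.1]
opening: 0.0853
grip_force: 0.0
```

send_rows(plan=[0,0,0,0,0,0,0,0,0,0,0,0,0,0,0,0,0,0,0,0], grip=0.4)

```text
time_s: 6.15
position: [0.5177, 0.01, 0.0131]
tool_rot: [0.001, 0.698, 0.716, 0.0]
wrist_force: [-2.4, 0.0, 5.2]
opening: 0.0599
grip_force: 8.6
```

send_rows(plan=[0.12,0,-0.14,0,0.12,0,-0.14,0,0.12,0,-0.14,0,0.15,0,-0.1,0,0.15,0,-0.1,0,0.15,0,-0.1,0,0,0,0,0,0,0,0,0])

```text
time_s: 7.15
position: [0.5165, 0.0341, 0.0338]
tool_rot: [-0.0, 0.698, 0.716, -0.0]
wrist_force: [0.4, -0.1, -3.5]
opening: 0.0598
grip_force: 8.6
```

```bash
python3 -c "
from h import *
a=imaging.grab_frame('scene')[150:300,230:430]; b=imaging.grab_frame('wrist')[60:300,140:420]
a=cv2.resize(a,None,fx=2,fy=2)
c=np.zeros((300,680,3),np.uint8); c[:,:400]=a; c[:240,400:]=b
cv2.imwrite('pics/t1.png',c)"
```

```text
(no output)
```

View pics/t1.png

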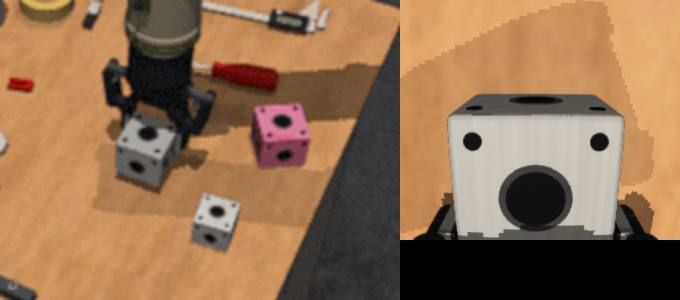

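The bright face's far edge works out at y = 87 mm, z = 71 mm, so the block has been lifted level and hasn't tipped. The grip needs to be lighter so it droops onto its leading edge.

send_rows(plan=[0,0,0,0,0,0,0,0,0,0,0,0], grip=0.41)

```text
time_s: 7.62
position: [0.5168, 0.0343, 0.0342]
tool_rot: [0.0, 0.698, 0.716, 0.0]
wrist_force: [0.2, 0.2, -0.6]
opening: 0.0602
grip_force: 0.0
```

send_rows(plan=[0,0,0,0,0,0,0,0,0,0,0,0], grip=0.415)

```text
time_s: 8.0
position: [0.5166, 0.0344, 0.034]
tool_rot: [0.0, 0.698, 0.716, 0.0]
wrist_force: [-0.5, 0.2, -0.5]
opening: 0.0603
grip_force: 0.0
```

```bash
cat >> h.py <<'E'
def edge(dump=None):
    "bright face seen by the wrist camera: far-edge (leading) corners, range by the 60 mm width"
    p,M,s=tool(); im=imaging.grab_frame("wrist"); hsv=cv2.cvtColor(im,cv2.COLOR_BGR2HSV)
    if dump: cv2.imwrite(dump,im)
    m=((hsv[...,1]<70)&(hsv[...,2]>110)); m[:, :100]=0; m[:,440:]=0
    cs,_=cv2.findContours(m.astype(np.uint8),cv2.RETR_EXTERNAL,cv2.CHAIN_APPROX_NONE)
    print("areas",[(cv2.boundingRect(c),cv2.contourArea(c)) for c in cs if cv2.contourArea(c)>800])
    c=max(cs,key=cv2.contourArea)[:,0]
    v=c.min(0)[1]; row=c[c[:,1]<=v+3]; l,r_=row[:,0].min(),row[:,0].max()
    q=imaging.camera_params("wrist"); K=q["K"];T=q["T_tool_cam"]
    d=[]
    for u in (l,r_):
        e=(np.array([u,v+1])-K[:2,2])/K[0,0]; th=np.hypot(*e); d.append(np.r_[e*np.sin(th)/th,np.cos(th)])
    k=.06/np.linalg.norm(d[0]/d[0][2]-d[1]/d[1][2]); mid=(d[0]/d[0][2]+d[1]/d[1][2])/2*k
    print("far edge mid", (p+M@(T[:3,:3]@mid+T[:3,3])).round(4), "tcp",p.round(4),"F",s["wrist_force"].round(1),s["grip_force"],s["opening"])
E
python3 -c "
from h import *
edge()"
```

```text
areas [((200, 166, 150, 116), 15326.5)]
far edge mid [0.5155 0.085  0.0484] tcp [0.5166 0.0344 0.034 ] F [-0.5  0.2 -0.5] 0.04255304695107043 0.06026132881439191
```

send_rows(plan=[0,0,0,0,0,0,0,0,-0.2,0,-0.1,0,-0.2,0,-0.1,0,0,0,0,0], grip=0.6)

```text
time_s: 8.68
position: [0.5172, 0.0213, 0.0403]
tool_rot: [0.0, 0.698, 0.716, 0.0]
wrist_force: [-0.6, 0.8, 0.4]
opening: 0.0682
grip_force: 0.0
```

```bash
python3 -c "
from h import *
edge('pics/w2.png')"
```

```text
areas [((201, 131, 146, 136), 18431.0)]
far edge mid [0.5158 0.0856 0.0464] tcp [0.5172 0.0213 0.0403] F [-0.6  0.8  0.4] 0.0 0.06819551106674776
```

View pics/w2.png

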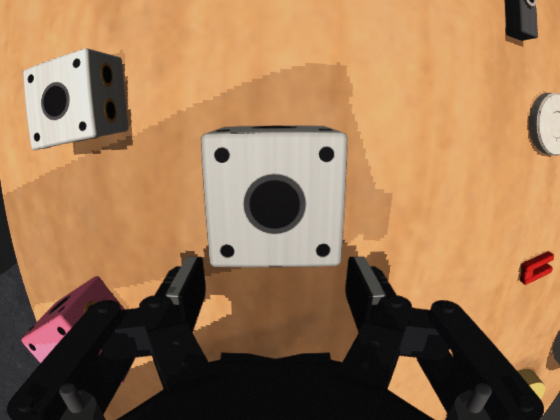

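The block is flat again, its top face spanning rows 131 to 267. The fingertips sit beside the trailing edge, at about row 260.

```bash
python3 -c "
from h import *
p,M,s=tool()
print(wray([[203,133],[346,131],[210,267],[341,266]],.054,p,M).round(4))"
```

```text
[[0.4869 0.0855]
 [0.5443 0.0878]
 [0.4879 0.0259]
 [0.5473 0.0279]]
```

send_rows(plan=[0,0,0,0,0,0,0,0,0,0,0,0,0,0,0,0], grip=0.39)

```text
time_s: 9.22
position: [0.5169, 0.0223, 0.0401]
tool_rot: [0.0, 0.698, 0.716, 0.0]
wrist_force: [-1.4, -1.5, 4.2]
opening: 0.0592
grip_force: 8.7
```

send_rows(plan=[0.11,0,-0.12,0,0.12,0,-0.12,0,0.13,0,-0.11,0,0.15,0,-0.11,0,0,0,0,0])

```text
time_s: 9.85
position: [0.5163, 0.0384, 0.0539]
tool_rot: [-0.0, 0.697, 0.717, 0.0]
wrist_force: [-0.6, -0.9, -2.6]
opening: 0.0591
grip_force: 8.7
```

```bash
python3 -c "
from h import *
edge('pics/w3.png')"
```

```text
areas [((209, 136, 132, 132), 16959.5)]
far edge mid [0.5148 0.0995 0.0472] tcp [0.5163 0.0384 0.0539] F [-0.6 -0.9 -2.6] 8.705056607723236 0.05905747633311637
```

Tipping now: the leading edge moved +14 mm in y at constant height.

send_rows(plan=[0.16,0,-0.09,0,0.16,0,-0.08,0,0.16,0,-0.07,0,0.16,0,-0.06,0,0.17,0,-0.05,0,0.17,0,-0.04,0,0.17,0,-0.03,0,0.17,0,-0.01,0,0,0,0,0])

```text
time_s: 11.02
position: [0.5155, 0.078, 0.0668]
tool_rot: [-0.0, 0.697, 0.717, 0.0]
wrist_force: [-1.0, -0.4, 2.5]
opening: 0.0595
grip_force: 10.2
```

```bash
python3 -c "
from h import *
edge('pics/w4.png')"
```

```text
areas [((211, 160, 129, 113), 12755.5), ((100, 153, 30, 76), 1567.0)]
far edge mid [0.5141 0.1233 0.0327] tcp [0.5155 0.078  0.0668] F [-1.  -0.4  2.5] 10.189467072486877 0.05947276219711773
```

View pics/w4.png

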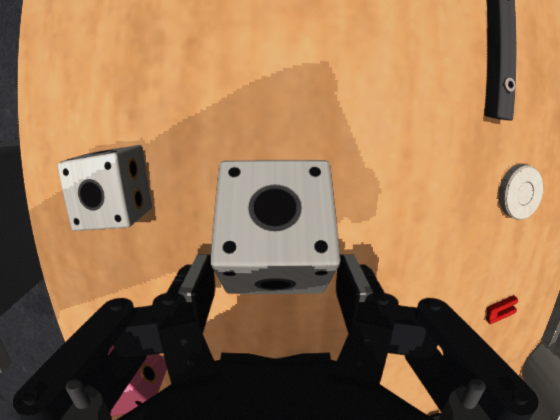

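The far edge is at z = 33 mm by the same biased reading, with the trailing side now visible at row 283. The block is tipped about 45° and is carried on over.

send_rows(plan=[0.18,0,0,0,0.18,0,0.01,0,0.18,0,0.02,0,0.18,0,0.03,0,0.17,0,0.05,0,0.17,0,0.06,0,0.17,0,0.07,0,0.16,0,0.08,0,0.15,0,0.1,0,0.15,0,0.1,0,0.14,0,0.1,0,0.14,0,0.1,0])

```text
time_s: 12.58
position: [0.5138, 0.1352, 0.0461]
tool_rot: [0.001, 0.698, 0.716, -0.001]
wrist_force: [-11.2, -5.0, 27.9]
opening: 0.0597
grip_force: 19.7
```

```bash
python3 -c "
from h import *
edge('pics/w5.png')"
```

```text
areas [((226, 311, 109, 43), 2042.5), ((211, 261, 129, 17), 1090.0)]
far edge mid [ 0.9    -1.0398 -1.5449] tcp [0.5138 0.1352 0.0461] F [-11.2  -5.   27.9] 19.71804991364479 0.05966634661117747
```

View pics/w5.png

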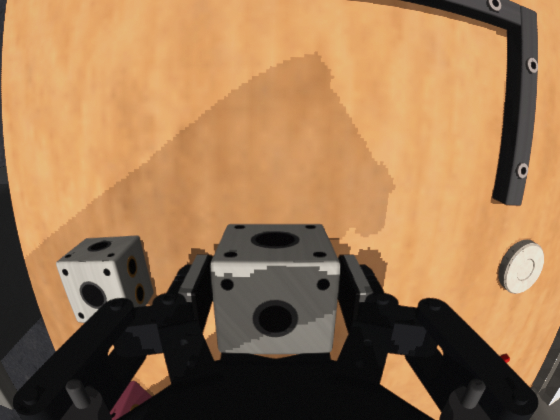

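The block now lies on its +y side with the bore face leading, bright/dark edge at row 262. I'll ease off, open, move back to the new trailing edge and check.

send_rows(plan=[0,0,-0.1,0,0,0,-0.05,0,0,0,0,0,0,0,0,0], grip=0.6)

```text
time_s: 13.12
position: [0.5138, 0.1361, 0.0493]
tool_rot: [-0.0, 0.698, 0.716, -0.0]
wrist_force: [-0.2, 0.1, 0.3]
opening: 0.0684
grip_force: 0.0
```

send_rows(plan=[-0.4,0,0,0,-0.4,0,0,0,-0.4,0,0,0,-0.4,0,0,0,-0.18,0,0.1,0,0,0,0,0])

```text
time_s: 13.88
position: [0.5151, 0.0823, 0.0462]
tool_rot: [-0.0, 0.698, 0.716, -0.0]
wrist_force: [0.9, -0.1, -0.1]
opening: 0.0681
grip_force: 0.0
```

```bash
python3 -c "
from h import *
edge('pics/w6.png')
p,M,s=tool()
im=cv2.imread('pics/w6.png'); im[:,:150]=0
cv2.imwrite('pics/w6.png',im)"
```

```text
areas [((203, 145, 145, 121), 16260.0)]
far edge mid [0.5143 0.1407 0.0533] tcp [0.5151 0.0823 0.0462] F [ 0.9 -0.1 -0.1] 0.0 0.06812672437220871
```

View pics/w6.png

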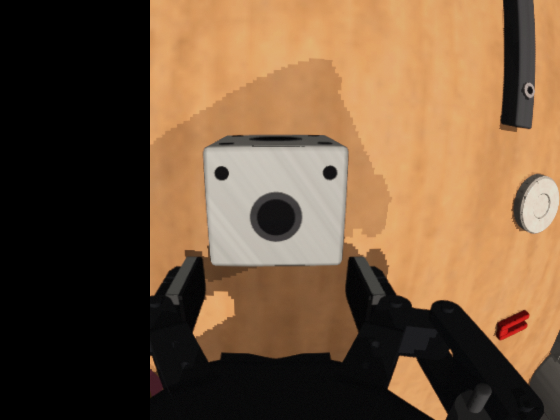

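The block lies flat on its side, its top face spanning rows 146 to 265 and its trailing edge at the fingertips. Second tip, done the same way.

send_rows(plan=[0,0,0,0,0,0,0,0,0,0,0,0,0,0,0,0], grip=0.39)

```text
time_s: 14.42
position: [0.5153, 0.0834, 0.0467]
tool_rot: [-0.0, 0.697, 0.717, 0.0]
wrist_force: [-0.4, 1.2, 2.9]
opening: 0.0595
grip_force: 8.1
```

send_rows(plan=[0.13,0,-0.11,0,0.14,0,-0.1,0,0.15,0,-0.1,0,0.16,0,-0.09,0,0.16,0,-0.08,0,0.16,0,-0.06,0,0.17,0,-0.05,0,0.17,0,-0.04,0,0.17,0,-0.03,0,0.18,0,-0.02,0,0.18,0,-0.01,0,0.17,0,0,0])

```text
time_s: 15.92
position: [0.5137, 0.1415, 0.0672]
tool_rot: [-0.0, 0.698, 0.716, 0.0]
wrist_force: [0.5, 0.6, -0.4]
opening: 0.0596
grip_force: 9.3
```

```bash
python3 -c "
from h import *
edge('pics/w7.png')"
```

```text
areas [((100, 255, 44, 52), 1120.5), ((211, 169, 129, 102), 11453.5)]
far edge mid [0.5131 0.1826 0.0374] tcp [0.5137 0.1415 0.0672] F [ 0.5  0.6 -0.4] 9.265303909778595 0.05960803628953788
```

send_rows(plan=[0.17,0,0.02,0,0.17,0,0.03,0,0.17,0,0.04,0,0.17,0,0.05,0,0.16,0,0.06,0,0.16,0,0.07,0,0.16,0,0.08,0,0.15,0,0.09,0,0.14,0,0.09,0,0.14,0,0.1,0,0.13,0,0.1,0,0.1,0,0.05,0])

```text
time_s: 17.48
position: [0.5123, 0.195, 0.0445]
tool_rot: [0.001, 0.698, 0.716, -0.001]
wrist_force: [-8.7, -5.6, 18.1]
opening: 0.0596
grip_force: 14.5
```

```bash
python3 -c "
from h import *
edge('pics/w8.png')"
```

```text
areas []
far edge mid [0.5124 0.2002 0.0487] tcp [0.5123 0.195  0.0445] F [-8.7 -5.6 18.1] 14.488372653722763 0.059636800660433364
```

View pics/w8.png

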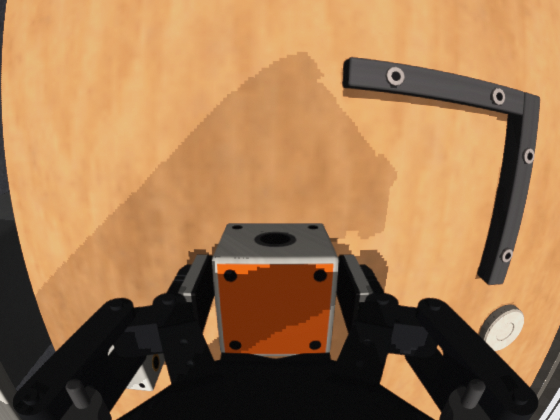

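Orange is up, at px (275,310), with the leading edge at row 258. The stop's inner faces are visible at upper right, so I'll fit them from this view.

```bash
python3 - <<'E'
from h import *
p,M,s=tool(); im=cv2.imread("pics/w8.png"); g=im.max(2)<80
A=[(np.where(g[v,455:530])[0][0]+455,v) for v in range(145,265,4)]
B=[(u,np.where(g[60:125,u])[0][-1]+60) for u in range(365,480,4)]
for n,P,k in(("x fence",A,0),("y fence",B,1)):
    w=wray(P,0,p,M); t,o=w[:,1-k],w[:,k]
    for _ in range(3):
        f=np.polyfit(t,o,1); e=abs(o-np.polyval(f,t)); q=e<max(.0015,1.5*np.median(e)); t,o=t[q],o[q]
    print(n,"slope deg",np.degrees(np.arctan(f[0])).round(2),"at",t.mean().round(3),np.polyval(f,t.mean()).round(4),"ends",[np.polyval(f,x).round(4) for x in ((.19,.25) if k==0 else (.56,.65))],len(t),e.max().round(4))
togo([.513,.171,.03],0)
E
```

```text
x fence slope deg 1.02 at 0.217 0.6692 ends [np.float64(0.6687), np.float64(0.6697)] 30 0.0007
y fence slope deg -0.95 at 0.6 0.283 ends [np.float64(0.2837), np.float64(0.2822)] 29 0.0003
pos [0.5122 0.1954 0.0446] togo(x,y,z) [-0.81  0.    0.49]
tooly deg 1.5 turn units 0.3
```

send_rows(plan=[0,0,-0.15,0,0,0,0,0,0,0,0,0,0,0,0,0,-0.4,0,0,0.5,-0.41,0,0,0,0,0,0.3,0,0,0,0.3,0,0,0,0,0], grip=0.6)

```text
time_s: 18.65
position: [0.5115, 0.1715, 0.0292]
tool_rot: [-0.001, 0.713, 0.701, -0.001]
wrist_force: [0.2, 0.8, -0.1]
opening: 0.0681
grip_force: 0.0
```

send_rows(plan=[0,0,0,0,0,0,0,0,0,0,0,0,0,0,0,0], grip=0.36)

```text
time_s: 19.15
position: [0.5123, 0.1719, 0.0305]
tool_rot: [-0.0, 0.713, 0.701, 0.0]
wrist_force: [-1.8, 1.1, 0.6]
opening: 0.0594
grip_force: 56.7
```

```bash
python3 - <<'E'
from h import *
togo([.628,.2405,.032],np.radians(-1))
im=imaging.grab_frame("top"); cv2.imwrite("pics/top1.png",im)
p,M,s=tool(); im=imaging.grab_frame("wrist"); cv2.imwrite("pics/w9.png",im)
h=cv2.cvtColor(im,cv2.COLOR_BGR2HSV); m=(h[...,0]<14)&(h[...,1]>190)&(h[...,2]>80)
m[:, :150]=0; m[:,420:]=0
m=cv2.morphologyEx(m.astype(np.uint8),cv2.MORPH_OPEN,np.ones((5,5)))
cs,_=cv2.findContours(m,cv2.RETR_EXTERNAL,cv2.CHAIN_APPROX_NONE); c=max(cs,key=cv2.contourArea)
print(cv2.boundingRect(c),cv2.minAreaRect((wray(c[:,0],.054,p,M)*1000).astype(np.float32)))
E
```

```text
pos [0.5123 0.1719 0.0305] togo(x,y,z) [ 2.35  3.82 -0.05]
tooly deg -1.0 turn units 0.01
(206, 227, 134, 110) ((512.7271118164062, 172.1067657470703), (53.927734375, 53.99882507324219), 1.144390344619751)
```

send_rows(plan=[0.2,0.32,0,0,0.2,0.32,0,0,0.2,0.32,0,0,0.2,0.32,0,0,0.2,0.32,0,0,0.2,0.32,0,0,0.2,0.32,0,0,0.2,0.32,0,0,0.2,0.32,0,0,0.2,0.32,0,0,0.2,0.32,0,0,0.15,0.3,0,0])

```text
time_s: 20.75
position: [0.6281, 0.2392, 0.0306]
tool_rot: [0.0, 0.713, 0.701, -0.001]
wrist_force: [-4.5, -2.1, 7.2]
opening: 0.0593
grip_force: 57.3
```

send_rows(plan=[0.1,0,0,0,0.1,0,0,0,0.05,0,0,0,0,0,0,0])

```text
time_s: 21.25
position: [0.6289, 0.2469, 0.0306]
tool_rot: [0.0, 0.713, 0.701, 0.0]
wrist_force: [1.2, -3.6, 3.9]
opening: 0.0591
grip_force: 57.1
```

send_rows(plan=[0.05,0,0,0,0.05,0,0,0,0,0,0,0])

```text
time_s: 21.62
position: [0.6286, 0.2499, 0.0306]
tool_rot: [0.0, 0.713, 0.701, -0.0]
wrist_force: [0.4, -4.9, 5.8]
opening: 0.0593
grip_force: 57.2
```

send_rows(plan=[0.04,0,0,0,0.04,0,0,0,0,0,0,0])

```text
time_s: 22.0
position: [0.6286, 0.2501, 0.0307]
tool_rot: [0.001, 0.714, 0.7, -0.001]
wrist_force: [-3.1, -10.4, 10.4]
opening: 0.0592
grip_force: 57.6
```

send_rows(plan=[0,0.1,0,0,0,0.1,0,0,0,0.05,0,0,0,0,0,0])

```text
time_s: 22.5
position: [0.6323, 0.25, 0.0307]
tool_rot: [-0.0, 0.713, 0.701, -0.005]
wrist_force: [-18.2, -15.4, 23.0]
opening: 0.0588
grip_force: 59.3
```

send_rows(plan=[-0.03,0.1,0,0,0,0,0,0])

```text
time_s: 22.75
position: [0.636, 0.2499, 0.0306]
tool_rot: [-0.001, 0.713, 0.701, -0.004]
wrist_force: [-15.4, -12.0, 18.2]
opening: 0.0592
grip_force: 58.7
```

```bash
python3 - <<'E'
from h import *
p,M,s=tool(); print(p,s["wrist_force"])
im=imaging.grab_frame("top"); cv2.imwrite("pics/top2.png",im)
a=cv2.resize(im[150:240,140:240],(800,600)[:1]*0 or (600,540),interpolation=cv2.INTER_CUBIC); cv2.imwrite("pics/c2.png",imaging.grab_frame("wrist"))
E
```

```text
[0.63596661 0.24987145 0.03060775] [-15.41157246 -12.02487329  18.15177067]
```

View pics/c2.png

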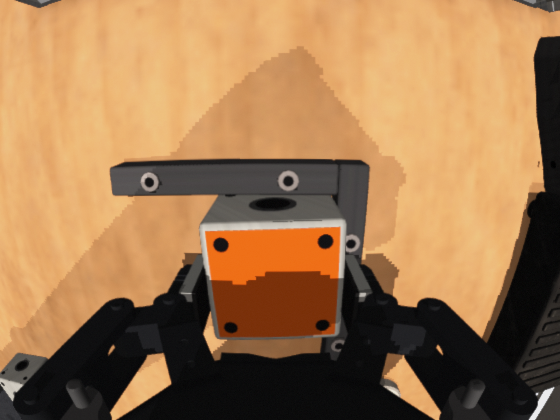

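The block (orange, rows 228–338) sits flush against the upper (y) fence at row ~195. It is still sliding toward the x fence on the right, so I'll push a little more.

send_rows(plan=[0,0.05,0,0,0,0,0,0])

```text
time_s: 23.1
position: [0.6366, 0.2499, 0.0307]
tool_rot: [-0.001, 0.713, 0.701, -0.004]
wrist_force: [-19.1, -12.3, 21.1]
opening: 0.0592
grip_force: 58.9
```

send_rows(plan=[0,0.05,0,0,0,0.05,0,0,0,0,0,0])

```text
time_s: 23.48
position: [0.6368, 0.2499, 0.0307]
tool_rot: [-0.002, 0.713, 0.701, -0.007]
wrist_force: [-30.1, -16.7, 30.0]
opening: 0.059
grip_force: 59.7
```

send_rows(plan=[-0.02,-0.08,0,0,0,0,0,0])

```text
time_s: 23.72
position: [0.6366, 0.2499, 0.0307]
tool_rot: [-0.001, 0.713, 0.701, -0.004]
wrist_force: [-20.5, -11.4, 21.2]
opening: 0.0594
grip_force: 58.7
```

send_rows(plan=[0,0,0,0,0,0,0,0,0,0,0,0,0,0,0,0,0,0,-0.5,0,0,0,-1,0,0,0,-1,0,0,0,-1,0,0,0,0,0], grip=0.62)

```text
time_s: 24.85
position: [0.6425, 0.2523, 0.14]
tool_rot: [0.001, 0.713, 0.701, 0.003]
wrist_force: [-0.7, 0.4, -0.8]
opening: 0.069
grip_force: 0.0
```

```bash
python3 - <<'E'
from h import *
p,M,s=tool(); print(p,s["wrist_force"],s["opening"])
im=imaging.grab_frame("wrist"); cv2.imwrite("pics/w10.png",im)
h=cv2.cvtColor(im,cv2.COLOR_BGR2HSV); m=(h[...,0]<14)&(h[...,1]>190)&(h[...,2]>80)
m[:, :150]=0; m[:,420:]=0
m=cv2.morphologyEx(m.astype(np.uint8),cv2.MORPH_OPEN,np.ones((5,5)))
cs,_=cv2.findContours(m,cv2.RETR_EXTERNAL,cv2.CHAIN_APPROX_NONE); c=max(cs,key=cv2.contourArea)
print(cv2.boundingRect(c),cv2.minAreaRect((wray(c[:,0],.054,p,M)*1000).astype(np.float32)))
E
```

```text
[0.64254394 0.25231225 0.13997622] [-0.68748498  0.42025755 -0.82796168] 0.0690090845241286
(230, 178, 72, 69) ((636.6909790039062, 250.330078125), (53.259429931640625, 52.671993255615234), 89.98152923583984)
```

View pics/w10.png

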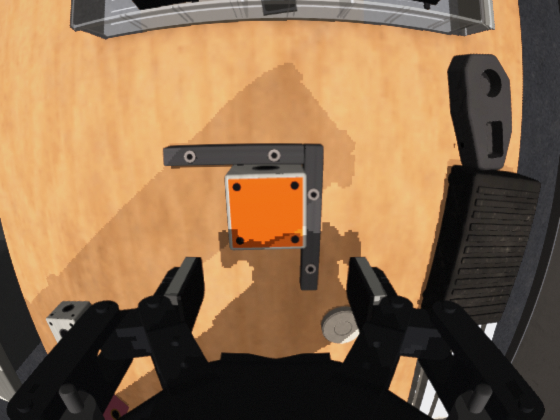

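The block sits in the corner, orange up at px (266,210), with centre about (0.637, 0.250). I'll seat it with gentle closed-finger nudges on both free faces to make sure it is home.

send_rows(plan=[0,-0.8,0,0,-0.1,-0.8,0,0,0,-0.75,0,0,0,0,0,0,0,0,0.8,0,0,0,0.8,0,0,0,0.8,0,0,0,0.8,0,0,0,0.7,0,0,0,0,0], grip=-1)

```text
time_s: 26.15
position: [0.5695, 0.2484, 0.0162]
tool_rot: [-0.001, 0.713, 0.701, -0.002]
wrist_force: [-0.1, -0.3, 0.7]
opening: -0.0001
grip_force: 0.0
```

send_rows(plan=[0,0.2,0,0,0,0.2,0,0,0,0.1,0,0,0,0,0,0])

```text
time_s: 26.65
position: [0.5859, 0.249, 0.0187]
tool_rot: [0.0, 0.713, 0.701, 0.0]
wrist_force: [0.8, -0.3, -0.9]
opening: -0.0
grip_force: 0.0
```

send_rows(plan=[0,0.1,0,0,0,0.1,0,0,0,0,0,0])

```text
time_s: 27.02
position: [0.5916, 0.2488, 0.0183]
tool_rot: [0.0, 0.713, 0.701, 0.0]
wrist_force: [0.2, 0.4, 0.0]
opening: 0.0001
grip_force: 0.0
```

send_rows(plan=[0,0.06,0,0,0,0.06,0,0,0,0,0,0])

```text
time_s: 27.4
position: [0.5933, 0.2503, 0.0183]
tool_rot: [-0.001, 0.712, 0.702, -0.001]
wrist_force: [-6.9, 2.3, 2.9]
opening: -0.0001
grip_force: 3.2
```

send_rows(plan=[0,0.06,0,0,0,0.06,0,0,0,0,0,0])

```text
time_s: 27.78
position: [0.5933, 0.2504, 0.0183]
tool_rot: [-0.002, 0.712, 0.702, -0.003]
wrist_force: [-22.7, -2.7, 15.1]
opening: -0.0
grip_force: 11.1
```

send_rows(plan=[0,-0.3,0,0,0,-0.4,0,0,-0.8,0,0,0,-0.8,0,0,0,-0.6,0,0,0,0,0.7,0,0,0,0.7,0,0,0,0.55,0,0,0,0,0,0])

```text
time_s: 28.9
position: [0.6357, 0.1818, 0.0182]
tool_rot: [0.0, 0.714, 0.701, 0.0]
wrist_force: [0.0, -0.0, -0.2]
opening: 0.0002
grip_force: 0.0
```

send_rows(plan=[0.2,0,0,0,0.2,0,0,0,0.1,0,0,0,0.1,0,0,0,0,0,0,0])

```text
time_s: 29.52
position: [0.6352, 0.2005, 0.0184]
tool_rot: [-0.0, 0.713, 0.701, 0.0]
wrist_force: [0.3, -1.0, 0.2]
opening: 0.0004
grip_force: 0.0
```

send_rows(plan=[0.1,0,0,0,0.1,0,0,0,0.06,0,0,0,0,0,0,0])

```text
time_s: 30.02
position: [0.6354, 0.2082, 0.0184]
tool_rot: [-0.0, 0.713, 0.701, 0.0]
wrist_force: [-0.1, 0.9, -0.7]
opening: -0.0001
grip_force: 0.0
```

send_rows(plan=[0.06,0,0,0,0.06,0,0,0,0,0,0,0])

```text
time_s: 30.4
position: [0.6354, 0.2119, 0.0184]
tool_rot: [-0.0, 0.713, 0.701, 0.0]
wrist_force: [-0.5, -0.4, -0.5]
opening: 0.0001
grip_force: 0.0
```

send_rows(plan=[0.06,0,0,0,0.06,0,0,0,0,0,0,0])

```text
time_s: 30.78
position: [0.6356, 0.2121, 0.0183]
tool_rot: [0.001, 0.714, 0.7, -0.002]
wrist_force: [-2.6, -9.4, 5.7]
opening: -0.0002
grip_force: 4.0
```

send_rows(plan=[0.05,0,0,0,0.05,0,0,0,0,0,0,0])

```text
time_s: 31.15
position: [0.6357, 0.2121, 0.0182]
tool_rot: [0.002, 0.715, 0.7, -0.004]
wrist_force: [-6.3, -15.8, 8.8]
opening: -0.0
grip_force: 7.8
```

Both faces stall hard against the fences, so the block is home. Backing off, lifting clear and handing in.

send_rows(plan=[-0.3,0,0,0,-0.5,0,0,0,-0.2,0,-0.8,0,0,0,-1,0,0,0,-1,0,0,0,-1,0,0,0,0,0,0,0,0,0])

```text
time_s: 32.15
position: [0.6351, 0.1882, 0.1331]
tool_rot: [0.0, 0.713, 0.701, 0.0]
wrist_force: [-0.1, 0.1, 0.1]
opening: 0.0
grip_force: 0.0
```

```bash
python3 - <<'E'
from h import *
from bench import sign_off
p,M,s=tool(); print(p,s["wrist_force"])
im=imaging.grab_frame("wrist")
h=cv2.cvtColor(im,cv2.COLOR_BGR2HSV); m=(h[...,0]<14)&(h[...,1]>190)&(h[...,2]>80)
m[:, :150]=0; m[:,420:]=0
m=cv2.morphologyEx(m.astype(np.uint8),cv2.MORPH_OPEN,np.ones((5,5)))
cs,_=cv2.findContours(m,cv2.RETR_EXTERNAL,cv2.CHAIN_APPROX_NONE); c=max(cs,key=cv2.contourArea)
rr=cv2.minAreaRect((wray(c[:,0],.054,p,M)*1000).astype(np.float32)); print(rr)
if abs(rr[0][0]-636)<5 and abs(rr[0][1]-250)<5: print(sign_off())
E
```

```text
[0.63506665 0.1881863  0.13307746] [-0.11242892  0.08139929  0.11949898]
((637.7247924804688, 251.2343292236328), (53.04118728637695, 53.121578216552734), 89.13807678222656)
the job is handed in; nothing more can be done
None
```

The block is orange face up in the inner corner of the stop, pushed until it stalled against both fences, and released; I handed the job in at about 32 s, no verdict was returned, and no other object was touched on purpose, though I did not re-measure their positions.

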